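# Take the dust filter out of a control unit

### The arm

A 7-joint arm with a two-finger parallel gripper is mounted at the origin on the work surface. World frame = base frame: x ahead of the robot, y to its left, z up, the work surface at z = 0. Lengths are in m, angles in rad, forces in N, time in s.
With the tool pointing down it reaches from about 0.425 to 0.925 m from the base axis. Payload 6.8 kg.
Tool frame: the origin (TCP) lies at the very end of the fingers, on their centre line; the grasp point (between the pads) lies 19 mm behind it; y points along the fingers, z is the direction in which the jaws open and shut, and the axes are right-handed (so a half turn about y gives the same grasp; the last joint's range is limited). The gripper opens to 85 mm and grips with 20 to 120 N. Pads are 22 mm wide; open, the fingers measure 114 mm over their backs; the gripper's body (76 mm by 85 mm) begins 54 mm behind the grasp point. The pads swing forward as they close: fully open they stand 13 mm farther back than shut.
Start: joints at [1.211, 0.477, 0.022, 1.555, -0.011, 1.109, -0.083], TCP at [0.168, -0.654, 0.231] pointing down, gripper open.
Joint ranges: [-2.96, 2.96], [-0.34, 2.1], [-1.41, 1.46], [0.24, 2.44], [-1.37, 4.51], [0.17, 1.92], [-2.96, 2.96]. Speed limits (rad/s): [2.39, 2.39, 3.14, 3.14, 3.14, 3.14, 3.14].

### API

Orientations are given as a rotation vector (axis times angle).
In Python, from bench import r gives the robot as it stands.
- The arm moves only by the tool drive_tool, never from a script. Its argument "series" is a list of rows, each a list of 7 numbers: the shift along the tool's x, y, z in mm, then the turn, a rotation vector about the tool's x, y, z in degrees, then the finger opening in mm, from 0 to 85.4. In form: [[tx, ty, tz, wx, wy, wz, grip], ...]. A call has 1 to 5 rows; each row is the pose to reach, as a shift and turn from the pose measured when the call began, along the tool's axes at that moment; what a row does not reach only later rows make up. A row lasts 1/10 s, in which the tool goes at most 50 mm and 8.59 degrees, less where a joint would pass 70% of its speed; a pose out of reach is approached as far as the arm can. A call with a gripper value outside its range is refused whole. The fingers move at their own pace and stop on an object; "squeeze" is the grip in N (left out, the last holds). Time passes only in rows, so rows that repeat a pose let the fingers close. It gives the time, the measured TCP pose, the force and the opening at its end, in the units of the state.
- r.get_obs(): the state, without advancing time (a new reading comes with each control period).
- r.grab_frame(name): name is "side" or "top" or "wrist"; returns a dict with "frame" (384x512x3 uint8, blue, green, red), "intrinsics" (3x3 intrinsics, pixels), "rvec" (rotation vector, rad) and "tvec" (3), from world to camera coordinates, as OpenCV has them. Camera axes: x right, y down, z forward; pixel columns grow to the right and rows downward; lengths in m; the calibration is good to about 2 mm. The wrist camera is an equidistant fisheye: a pixel r from the principal point sees the ray r / f radians off the axis. A picture is of the moment at which its call begins. There is no depth.
- r.hand_in(): hands the job in, once; it reports no verdict.
The state is a dict: "clock": time; "joints": joint angles; "qvel": joint speeds; "tau": joint torques, N m; "tcp_pos": TCP position; "orientation": TCP orientation; "contact_force": force on the tool from outside, world axes, zero at the start; "moment": the same for the moment, N m; "grip_width": finger opening in m.
Only numpy, scipy, OpenCV 4.12 (cv2) and the standard library are available. Lean on these libraries where they do the work, as an engineer would, in place of code of your own. Each camera call takes 0.05 s, during which the arm holds its last target.

### The job

Two grey control units stand on the bench: one holds a pleated dust filter in its top, the other a smooth blank cover plate. Turn the swing tab that holds the pleated filter aside until it is well clear of the filter, then lift the filter out and set it down flat inside the black cork-lined tray, without dropping it. Leave the blank cover plate in its place.

Things in the scene. Friction and masses are not known exactly. Their poses are not given: they have to be found in the camera images.
- filter: Pleated filter cassette, 130 (x) x 100 (y) x 12 mm, up to 0.23 kg, loose (3 mm play) in the top of a fixed grey unit 185 x 130 x 75 mm tall, its upper face flush with the unit's top. In its middle an upright black rib, 50 mm along x, 12 mm thick along y, top 45 mm above the underside: grip it across y from above. Origin: centre of the underside; z up, x towards the tab's end.
- tab: Steel tab, 42 x 14 x 5 mm, 1.5 mm above the unit's top. Origin: pivot, at its underside, 24 mm beyond the middle of the filter's +x edge; x along the tab to its tip, z up. Starts pointing at the filter (within 0.2 rad), 18 mm over it. Upright peg, 12 mm diameter, 34 mm from the pivot, top 35 mm above origin. Turns 1.75 rad either way with 1 N, stays put; clear of the filter from 1.15 rad.
- cover: Smooth grey blank cover plate in the other, equal unit; same size and same rib as the filter but no pleats, held by a like tab. Origin: centre of its underside, x towards its own tab, z up. It must stay in place.
- tray: Fixed shallow black open tray, its floor lined in brown cork, for the filter, 180 (x) x 150 (y) x 14 mm tall outside, walls and floor 4 mm thick. Origin: centre of its underside; x the long way, z up.
There are look-alikes about, which are no part of the job. What is shaped like the part that bears tab but green is not meant.

How it is judged:
By the outcome, as a careful person would: the job done as asked, in the order asked, and still so for the second after the job is handed in, with the robot touching nothing.
It also fails if it takes over 58 s, if anything falls off the work surface, if the arm or the gripper's body presses on something with over 40 N, if the wrist force passes 120 N, or if a joint passes its speed limit or range.

## Working session

There is one attempt and no reset: what is moved stays moved. The work goes in short steps, Python scripts to look and compute and a tool call to move; the robot and the scene stay as the last step left them, time stands still between calls to the robot, and variables do not carry over. Pictures are saved under pics/ and viewed, and the job is handed in when it is done.

Besides the shell and the picture viewer there is one more tool, called after "Call:" by a JSON object that holds its "op" and its "data", one argument or row to a line. drive_tool: Moves the arm, as the interface text tells. Its arguments: {"type":"object","properties":{"series":{"type":"array","items":{"type":"array","items":{"type":"number"}}},"squeeze":{"type":"number"}},"required":["series"]}

```bash
mkdir -p pics; ls
python3 - <<'E'
from bench import r
import cv2,numpy as np
o=r.get_obs(); print(o)
for n in ["top","side","wrist"]:
    g=r.grab_frame(n); cv2.imwrite(f"pics/{n}0.png",g["frame"]); np.savez(f"pics/{n}0.npz",**g); print(n,g["intrinsics"],g["rvec"],g["tvec"])
E
```

```text
pics
{'clock': 0.0, 'joints': array([ 1.21089951,  0.47782615,  0.02232469,  1.55645042, -0.01148411,
        1.10928396, -0.08307248]), 'qvel': array([ 4.43807416e-04,  1.45050663e-03, -6.52591261e-05, -6.73844650e-04,
       -3.07508262e-04,  9.44064459e-04,  9.10138092e-04]), 'tau': array([ 5.57537132e-04, -5.96438920e+01,  1.60790998e+00, -2.81190044e+01,
        1.24860794e-02,  9.21176921e-03, -4.13003050e-06]), 'tcp_pos': array([ 0.16801623, -0.65314712,  0.23030839]), 'orientation': array([-0.26467634,  2.08938443, -2.08559404]), 'contact_force': array([-0.13121611, -0.06336589, -0.35595878]), 'moment': array([-0.04114954,  0.01725891, -0.00352424]), 'grip_width': 0.0850897737941482}
top [[427.62504817   0.         251.72892051]
 [  0.         427.62504817 195.84391201]
 [  0.           0.           1.        ]] [ 2.16195131 -2.18925834  0.11247594] [0.01310638 0.37348261 1.13259101]
side [[349.13100048   0.         251.66164757]
 [  0.         349.13100048 195.15127042]
 [  0.           0.           1.        ]] [ 0.91801458 -2.46141669  1.11521568] [0.28161944 0.21561042 0.68863938]
wrist [[297.31863964   0.         253.85060847]
 [  0.         297.31863964 189.98391042]
 [  0.           0.           1.        ]] [-2.26277952  1.75347126  0.29957812] [-0.67440844 -0.043006    0.38093968]
```

View pics/top0.png

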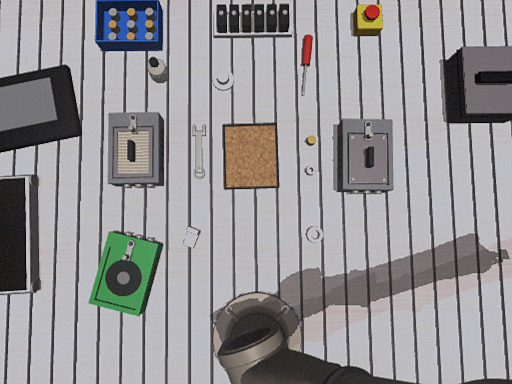

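View pics/side0.png

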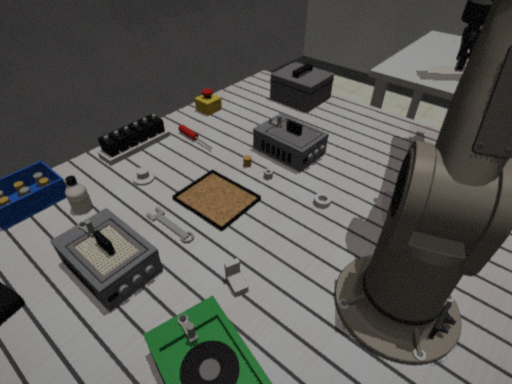

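View pics/wrist0.png

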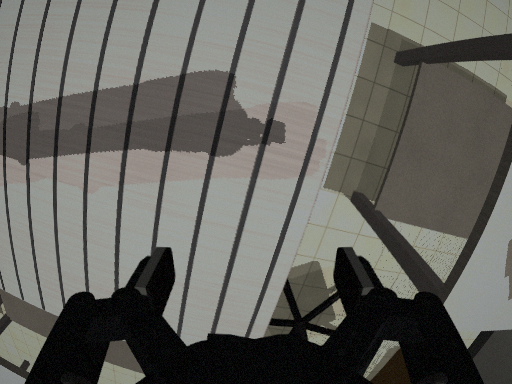

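The top view shows these candidates:
- Pleated filter unit at (135,149), tab peg near (132,118).
- Blank cover unit at (368,155).
- Green look-alike at (125,272).
- Cork-lined tray at (250,156), with a black tray at (15,235) that has no cork.

By the description I choose the grey unit at (135,149) and the cork tray at (250,156). Next is a close crop to check that.

```bash
cat > h.py <<'E'
import cv2,numpy as np
from scipy.spatial.transform import Rotation as R
def load(n): return dict(np.load(f"pics/{n}.npz"))
def ray(g,u,v,fish=False):
    K=g["intrinsics"]; x=(u-K[0,2])/K[0,0]; y=(v-K[1,2])/K[1,1]
    if fish:
        t=np.hypot(x,y); d=np.array([np.sin(t)*x/t,np.sin(t)*y/t,np.cos(t)])
    else: d=np.array([x,y,1.])
    M=R.from_rotvec(g["rvec"].ravel()).as_matrix(); t=g["tvec"].ravel()
    return -M.T@t, M.T@d
def onz(g,u,v,z,fish=False):
    c,d=ray(g,u,v,fish); return c+d*(z-c[2])/d[2]
def proj(g,p):
    M=R.from_rotvec(g["rvec"].ravel()).as_matrix(); q=M@np.array(p)+g["tvec"].ravel()
    K=g["intrinsics"]; return K[0,0]*q[0]/q[2]+K[0,2],K[1,1]*q[1]/q[2]+K[1,2]
def tri(a,ua,b,ub,fa=False,fb=False):
    c1,d1=ray(a,*ua,fa); c2,d2=ray(b,*ub,fb); s=np.linalg.lstsq(np.c_[d1,-d2],c2-c1,rcond=None)[0]
    return (c1+s[0]*d1+c2+s[1]*d2)/2, np.linalg.norm(c1+s[0]*d1-c2-s[1]*d2)
E
python3 - <<'E'
from h import *
g=load("top0"); f=g["frame"]
a=cv2.resize(f[105:195,100:172],None,fx=6,fy=6,interpolation=cv2.INTER_CUBIC)
s=load("side0")["frame"]; b=cv2.resize(s[205:300,50:165],None,fx=3,fy=3,interpolation=cv2.INTER_CUBIC)
b=cv2.copyMakeBorder(b,0,a.shape[0]-b.shape[0],0,0,cv2.BORDER_CONSTANT)
cv2.imwrite("pics/crop1.png",np.hstack([a,b]))
for nm,p,z in [("filtctr",(134,148),.075),("cork",(250.5,156),.01),("corkTL",(224,125),.01),("corkBR",(277,188),.01),("unitcorner",(109,113),.075),("",(163,113),.075),("",(108,184),.075),("",(162,186),.075)]:
    print(nm,onz(g,*p,z).round(4))
E
```

```text
filtctr [0.4958 0.3109 0.075 ]
cork [0.4838 0.0103 0.01  ]
corkTL [0.5711 0.0821 0.01  ]
corkBR [ 0.3949 -0.0605  0.01  ]
unitcorner [0.5889 0.377  0.075 ]
 [0.5874 0.2369 0.075 ]
 [0.403 0.376 0.075]
 [0.3962 0.2381 0.075 ]
```

View pics/crop1.png

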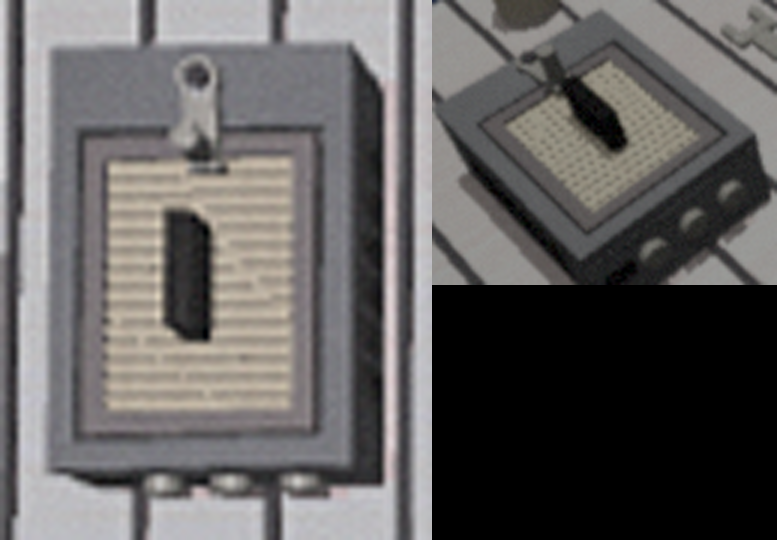

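The crop confirms pleats, black rib and a steel tab at the top edge (peg near crop (203,150), pivot near (196,75)). The filter outline is clear, so I measure it.

Run:
```python
from h import *
g=load("top0"); s=load("side0")
P=lambda x,y:((x+.5)/6-.5+100,(y+.5)/6-.5+105)
c=[onz(g,*P(*q),.075) for q in [(78,130),(320,132),(315,433),(75,435)]]
c=np.array(c); print(c.round(4)); m=c.mean(0)
print("ctr",m, "sizes",[np.linalg.norm(c[i]-c[(i+1)%4]).round(4) for i in range(4)])
ax=(c[0]+c[1]-c[2]-c[3]); print("yaw",np.degrees(np.arctan2(ax[1],ax[0])))
u=np.array([onz(g,*P(*q),.075) for q in [(52,46),(347,46),(352,468),(50,468)]])
print(u.round(4),u.mean(0)); ax=(u[0]+u[1]-u[2]-u[3]); print("yawU",np.degrees(np.arctan2(ax[1],ax[0])))
print("pivot",onz(g,*P(196,75),.0815),"tabtip/peg base")
print("rib top c",onz(g,*P(181,265),.108))
hsv=cv2.cvtColor(g["frame"],cv2.COLOR_BGR2HSV)
m=((hsv[...,0]<22)&(hsv[...,1]>90)).astype(np.uint8); m=cv2.morphologyEx(m,cv2.MORPH_CLOSE,np.ones((5,5)))
for k in cv2.findContours(m,0,2)[0]:
    if cv2.contourArea(k)>1000:
        r=cv2.minAreaRect(k); b=cv2.boxPoints(r); w=np.array([onz(g,*q,.004) for q in b]); print(r,w.round(4),w.mean(0))
```

```text
[[0.5537 0.3671 0.075 ]
 [0.5516 0.2627 0.075 ]
 [0.4204 0.2636 0.075 ]
 [0.4208 0.3659 0.075 ]]
ctr [0.4866286  0.31484811 0.075     ] sizes [np.float64(0.1044), np.float64(0.1312), np.float64(0.1023), np.float64(0.1329)]
yaw 0.05010430862067751
[[0.591  0.379  0.075 ]
 [0.5896 0.2514 0.075 ]
 [0.4052 0.2477 0.075 ]
 [0.4067 0.3763 0.075 ]] [0.49809756 0.31361091 0.075     ]
yawU 0.9855995745900107
pivot [0.57555321 0.31477085 0.0815    ] tabtip/peg base
rib top c [0.48696942 0.31260314 0.108     ]
((250.58383178710938, 155.8504638671875), (61.06182861328125, 50.91915512084961), 88.31531524658203) [[ 0.5697  0.0818  0.004 ]
 [ 0.5723 -0.059   0.004 ]
 [ 0.4022 -0.0609  0.004 ]
 [ 0.3997  0.0781  0.004 ]] [0.48597892 0.01000207 0.004     ]
```

```bash
cat >> h.py <<'E'
def rel(p,yawdeg=None,down=True):
    """shift/turn (mm,deg) to reach TCP p with tool z at world yaw (half-turn free)"""
    from bench import r
    o=r.get_obs(); M=R.from_rotvec(o["orientation"]).as_matrix()
    d=M.T@(np.array(p)-o["tcp_pos"])*1000
    w=np.zeros(3)
    if yawdeg is not None:
        best=None
        for k in (0,180):
            a=np.radians(yawdeg+k); z=np.array([np.cos(a),np.sin(a),0]); y=np.array([0,0,-1.]); x=np.cross(y,z)
            w_=np.degrees(R.from_matrix(M.T@np.c_[x,y,z]).as_rotvec())
            if best is None or np.linalg.norm(w_)<np.linalg.norm(best): best=w_
        w=best
    return d.round(1),w.round(1)
E
python3 - <<'E'
from h import *
from bench import r
o=r.get_obs(); print(R.from_rotvec(o["orientation"]).as_matrix().round(3))
for p in [(.5,-.45,.25),(.66,-.1,.25),(.62,.2,.25),(.542,.314,.2)]: print(p,rel(p,90))
E
```

```text
[[-0.968 -0.     0.249]
 [-0.249  0.001 -0.968]
 [ 0.    -1.    -0.001]]
(0.5, -0.45, 0.25) (array([-372.1,  -19.3, -114.2]), array([ 0.1, 14.4,  0. ]))
(0.66, -0.1, 0.25) (array([-614.3,  -18.9, -413.3]), array([ 0.1, 14.4,  0. ]))
(0.62, 0.2, 0.25) (array([-650.3,  -18.5, -713.8]), array([ 0.1, 14.4,  0. ]))
(0.542, 0.314, 0.2) (array([-603.2,   31.7, -843.6]), array([ 0.1, 14.4,  0. ]))
```

Call:
{"op": "drive_tool", "data": {
  "series": [
    [-370,-20,-115,0,14.4,0,85],
    [-370,-20,-115,0,14.4,0,85],
    [-370,-20,-115,0,14.4,0,85],
    [-370,-20,-115,0,14.4,0,85],
    [-370,-20,-115,0,14.4,0,85]
  ]
}}

```text
clock: 0.65
tcp_pos: [0.3819, -0.5209, 0.2437]
orientation: [0.001, -2.223, 2.22]
contact_force: [1.7, -0.5, 0.5]
grip_width: 0.085
```

Run:
```python
from h import *
from bench import r
o=r.get_obs(); print(o["joints"].round(2))
for p in [(.64,-.1,.25),(.62,.2,.25)]: print(p,rel(p,90))
```

```text
[ 0.84  0.42  0.01  1.61 -0.    1.11 -0.72]
(0.64, -0.1, 0.25) (array([-258.3,   -5.8, -420.8]), array([0.1, 0. , 0. ]))
(0.62, 0.2, 0.25) (array([-238.4,   -5.4, -720.8]), array([0.1, 0. , 0. ]))
```

Call:
{"op": "drive_tool", "data": {
  "series": [
    [-258,-6,-420,0,0,0,85],
    [-258,-6,-420,0,0,0,85],
    [-258,-6,-420,0,0,0,85],
    [-258,-6,-420,0,0,0,85],
    [-258,-6,-420,0,0,0,85]
  ]
}}

```text
clock: 1.15
tcp_pos: [0.512, -0.3075, 0.2469]
orientation: [0.001, -2.223, 2.219]
contact_force: [1.6, -0.2, -0.2]
grip_width: 0.0851
```

Call:
{"op": "drive_tool", "data": {
  "series": [
    [-110,-6,-250,0,0,0,85],
    [-110,-6,-250,0,0,0,85],
    [-110,-6,-250,0,0,0,85],
    [-110,-6,-250,0,0,0,85],
    [-110,-6,-250,0,0,0,85]
  ]
}}

```text
clock: 1.65
tcp_pos: [0.6122, -0.0787, 0.2526]
orientation: [0.001, -2.222, 2.219]
contact_force: [1.3, -0.8, 0.1]
grip_width: 0.0851
```

Run:
```python
from h import *
from bench import r
o=r.get_obs(); print(o["joints"].round(2),o["tcp_pos"])
for p in [(.52,.314,.25)]: print(p,rel(p,90))
```

```text
[ 0.16  0.37 -0.18  1.67  0.07  1.11 -1.6 ] [ 0.61216591 -0.07868978  0.25256265]
(0.52, 0.314, 0.25) (array([  92.1,    3.2, -392.7]), array([0.1, 0. , 0.1]))
```

Call:
{"op": "drive_tool", "data": {
  "series": [
    [60,3,-200,0,0,0,85],
    [60,3,-200,0,0,0,85],
    [60,3,-200,0,0,0,85],
    [92,3,-393,0,0,0,85],
    [92,3,-393,0,0,0,85]
  ]
}}

```text
clock: 2.15
tcp_pos: [0.5492, 0.1631, 0.2505]
orientation: [0.001, -2.222, 2.219]
contact_force: [0.3, -0.4, 0.3]
grip_width: 0.0848
```

Call:
{"op": "drive_tool", "data": {
  "series": [
    [20,0,-180,0,0,0,50],
    [20,0,-180,0,0,0,50],
    [20,0,-180,0,0,0,50],
    [20,0,-180,0,0,0,50]
  ]
}}

```text
clock: 2.55
tcp_pos: [0.5274, 0.3474, 0.2506]
orientation: [-0.006, 2.224, -2.218]
contact_force: [0.2, -0.6, 0.9]
grip_width: 0.0499
```

Run:
```python
from h import *
from bench import r
g=r.grab_frame("wrist"); np.savez("pics/w1.npz",**g); cv2.imwrite("pics/w1.png",g["frame"])
o=r.get_obs(); print(o["joints"].round(2),o["tcp_pos"],o["clock"])
```

```text
[-0.43  0.42 -0.35  1.62  0.15  1.13 -2.37] [0.52533144 0.35295553 0.25055251] 2.6
```

View pics/w1.png

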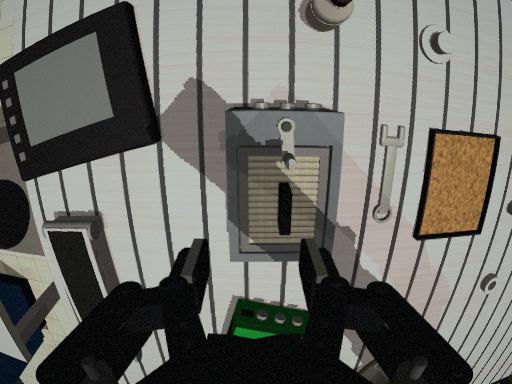

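The wrist view shows the pivot near (286,126), the peg near (291,165) and the rib at (285,208). I zoom in to get them precisely.

Run:
```python
from h import *
from bench import r
g=r.grab_frame("wrist"); np.savez("pics/w2.npz",**g)
print(r.get_obs()["tcp_pos"])
cv2.imwrite("pics/w2c.png",cv2.resize(g["frame"][95:275,215:355],None,fx=4,fy=4,interpolation=cv2.INTER_CUBIC)[:600])
```

```text
[0.52613807 0.34964713 0.25037883]
```

View pics/w2c.png

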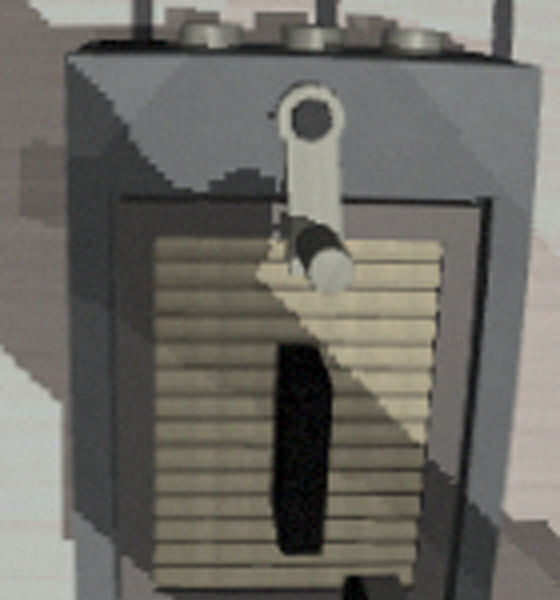

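```bash
python3 - <<'E'
from h import *
g=load("w2"); t=load("top0"); s=load("side0")
print("cam",ray(g,250,190,True)[0], "top",ray(t,1,1)[0])
P=lambda x,y:((x+.5)/4-.5+215,(y+.5)/4-.5+95)
for n,q,z in [("pivot",(311,119),.0815),("pegtop",(331,270),.1115),("ribtop",(288,450),.108),("filt TL",(115,196),.075),("TR",(492,200),.075),("unitTL",(68,55),.075),("unitTR",(538,68),.075)]:
    print(n,onz(g,*P(*q),z,True).round(4))
T=lambda x,y:((x+.5)/6-.5+100,(y+.5)/6-.5+105)
print(tri(g,P(311,119),t,T(196,75),True))
E
python3 - <<'E'
import sys; sys.path.insert(0,'.')
from h import *
s=load("/../side0") if 0 else dict(np.load("pics/side0.npz"))
cv2.imwrite("pics/s_c.png",cv2.resize(s["frame"][205:300,50:165],None,fx=6,fy=6,interpolation=cv2.INTER_CUBIC))
E
```

```text
cam [0.61076672 0.35229173 0.3921938 ] top [0.26338591 0.01750373 1.16307563]
pivot [0.5747 0.3138 0.0815]
pegtop [0.5413 0.3111 0.1115]
ribtop [0.4922 0.3191 0.108 ]
filt TL [0.5521 0.3653 0.075 ]
TR [0.5534 0.2612 0.075 ]
unitTL [0.5903 0.3779 0.075 ]
unitTR [0.5909 0.2504 0.075 ]
(array([0.57495103, 0.31409923, 0.08375987]), np.float64(0.0001422270029363957))
```

View pics/s_c.png

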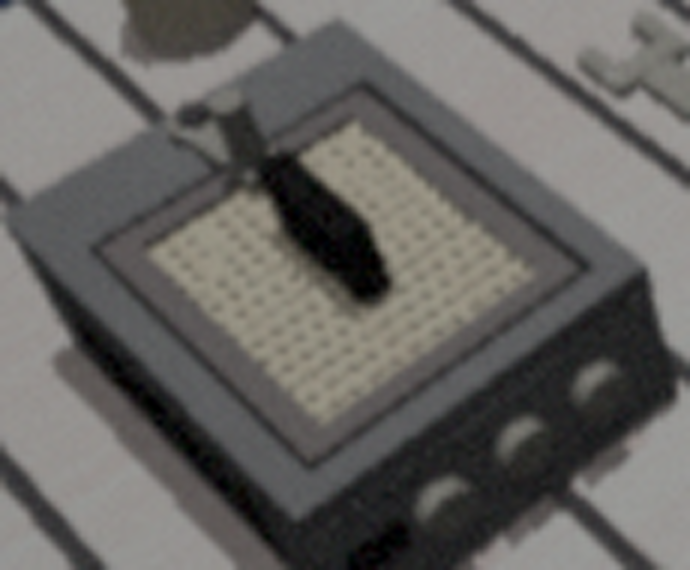

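Pivot (0.575,0.314) and peg (0.541,0.311) lie 34 mm apart and the filter matches 130x100, so the measurements hold together. I'll cage the peg between the fingers.

Call:
{"op": "drive_tool", "data": {
  "series": [
    [-15,50,38,0,0,0,26],
    [-15,95,38,0,0,0,26],
    [-15,120,38,0,0,0,26],
    [-15,120,38,0,0,0,26]
  ]
}}

```text
clock: 3.05
tcp_pos: [0.5386, 0.3087, 0.1254]
orientation: [0.02, -2.218, 2.221]
contact_force: [-0.3, -0.6, 0.8]
grip_width: 0.0259
```

Run:
```python
from h import *
from bench import r
g=r.grab_frame("wrist"); cv2.imwrite("pics/w3.png",g["frame"]); np.savez("pics/w3.npz",**g)
print(r.get_obs()["tcp_pos"],rel((.541,.3115,.088),90))
```

```text
[0.54013735 0.31055171 0.12842558] (array([-1.1, 40.4, -0.9]), array([0.1, 0.4, 0.4]))
```

View pics/w3.png

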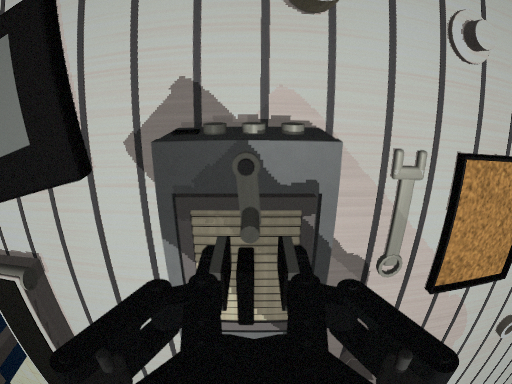

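The peg (249,232) sits centred between the fingers (tips at about 220 and 290). Going down.

Call:
{"op": "drive_tool", "data": {
  "series": [
    [-1,20,-1,0,0,0,26],
    [-1,40,-1,0,0,0,26],
    [-1,40,-1,0,0,0,18],
    [-1,40,-1,0,0,0,18]
  ]
}}

```text
clock: 3.5
tcp_pos: [0.5419, 0.3123, 0.0905]
orientation: [-0.014, 2.223, -2.217]
contact_force: [-0.4, 0.4, 1.4]
grip_width: 0.0182
```

Run:
```python
from h import *
from bench import r
g=r.grab_frame("wrist"); cv2.imwrite("pics/w4.png",g["frame"]); np.savez("pics/w4.npz",**g)
o=r.get_obs(); print(o["tcp_pos"],o["contact_force"],o["grip_width"])
piv=np.array([.575,.3143])
for a in range(5,96,10):
    q=piv-.034*np.array([np.cos(np.radians(a)),np.sin(np.radians(a))]); print(a,rel((*q,.088),90+a))
```

```text
[0.54204826 0.31255975 0.09077109] [-0.27846059  0.02472306  0.34274067] 0.01815148598942532
5 (array([0.9, 2.8, 1.2]), array([ 0.2, -4.6,  0.2]))
15 (array([-0.1,  2.7,  7.1]), array([  0.2, -14.6,   0.2]))
25 (array([-2.1,  2.7, 12.7]), array([  0.3, -24.6,   0.2]))
35 (array([-5. ,  2.7, 17.8]), array([  0.3, -34.6,   0.2]))
45 (array([-8.7,  2.7, 22.4]), array([  0.3, -44.6,   0.1]))
55 (array([-13.3,   2.6,  26.2]), array([  0.3, -54.6,   0.1]))
65 (array([-18.4,   2.6,  29.2]), array([  0.3, -64.6,   0.1]))
75 (array([-23.9,   2.6,  31.3]), array([  0.3, -74.6,   0.1]))
85 (array([-29.8,   2.5,  32.4]), array([  0.3, -84.6,   0. ]))
95 (array([-35.7,   2.5,  32.4]), array([-0. , 85.4,  0.3]))
```

View pics/w4.png

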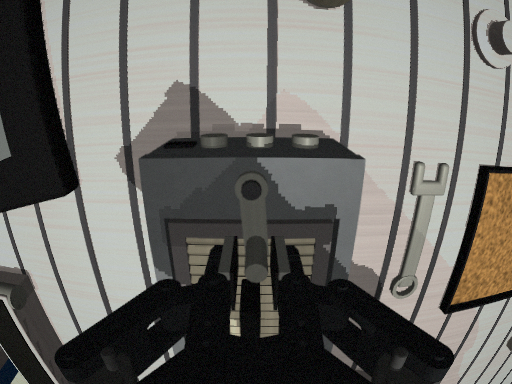

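Call:
{"op": "drive_tool", "data": {
  "series": [
    [0,1,6,0,-8,0,18],
    [-1,2,10,0,-16,0,18],
    [-2.5,2,14,0,-24,0,18],
    [-5,2,17.5,0,-32,0,18],
    [-7,2,20.5,0,-40,0,18]
  ]
}}

```text
clock: 4.05
tcp_pos: [0.5504, 0.2931, 0.0911]
orientation: [-0.671, 1.813, -1.802]
contact_force: [-0.1, 1.1, 0.3]
grip_width: 0.0179
```

Run:
```python
from h import *
from bench import r
o=r.get_obs(); print(o["tcp_pos"],o["contact_force"],o["grip_width"],o["joints"].round(2))
piv=np.array([.575,.3143])
for a in (45,53,61,69,77,85,93):
    q=piv-.034*np.array([np.cos(np.radians(a)),np.sin(np.radians(a))]); print(a,rel((*q,.088),90+a))
```

```text
[0.55044268 0.29312896 0.09112401] [-0.06555073  1.13708449  0.33342659] 0.017876974303078975 [-0.24  0.6  -0.47  1.77  0.34  0.85 -1.73]
45 (array([1.5, 3.1, 2.5]), array([ 0.3, -4.2, -0.2]))
53 (array([0.8, 3.1, 7.2]), array([  0.3, -12.2,  -0.2]))
61 (array([-0.5,  3.1, 11.8]), array([  0.2, -20.2,  -0.2]))
69 (array([-2.5,  3.1, 16.1]), array([  0.2, -28.2,  -0.2]))
77 (array([-5. ,  3. , 20.1]), array([  0.2, -36.2,  -0.3]))
85 (array([-8.1,  3. , 23.7]), array([  0.2, -44.2,  -0.3]))
93 (array([-11.6,   3. ,  26.9]), array([  0.2, -52.2,  -0.3]))
```

Call:
{"op": "drive_tool", "data": {
  "series": [
    [1,1,5,0,-8,0,18],
    [0,1,10,0,-16,0,18],
    [-1.5,1,14,0,-24,0,18],
    [-3.5,1,18,0,-32,0,18],
    [-6.5,1,22,0,-40,0,18]
  ]
}}

```text
clock: 4.55
tcp_pos: [0.5708, 0.2815, 0.0924]
orientation: [-1.125, 1.325, -1.318]
contact_force: [-1.3, 1.6, 0.3]
grip_width: 0.0181
```

Run:
```python
from h import *
from bench import r
o=r.get_obs(); print(o["tcp_pos"],o["contact_force"],o["grip_width"],o["joints"].round(2))
piv=np.array([.575,.3143])
for a in (77,85,93,97,101):
    q=piv-.034*np.array([np.cos(np.radians(a)),np.sin(np.radians(a))]); print(a,rel((*q,.088),90+a))
```

```text
[0.57079404 0.28145312 0.0923535 ] [-1.25418227  1.55423961  0.27562898] 0.01814802149901983 [-0.1   0.65 -0.63  1.73  0.46  0.91 -1.08]
77 (array([ 0.8,  4.3, -3.4]), array([-0. ,  4.1, -0.4]))
85 (array([0.8, 4.3, 1.4]), array([-0.1, -3.9, -0.4]))
93 (array([0.2, 4.4, 6.1]), array([ -0.1, -11.9,  -0.4]))
97 (array([-0.4,  4.4,  8.4]), array([ -0.1, -15.9,  -0.4]))
101 (array([-1.1,  4.4, 10.6]), array([ -0.1, -19.9,  -0.4]))
```

Call:
{"op": "drive_tool", "data": {
  "series": [
    [0,2,5,0,-8,0,18],
    [0,2,6,0,-12,0,18],
    [0,2,6,0,-12,0,22],
    [0,-20,3,0,-12,0,30],
    [0,-60,3,0,-12,0,40]
  ]
}}

```text
clock: 5.05
tcp_pos: [0.5721, 0.2794, 0.1515]
orientation: [-1.231, 1.175, -1.167]
contact_force: [-0.2, -0.6, -0.0]
grip_width: 0.0399
```

Call:
{"op": "drive_tool", "data": {
  "series": [
    [0,-50,0,0,0,0,45],
    [0,-80,0,0,0,0,45],
    [0,-80,0,0,0,0,45]
  ]
}}

```text
clock: 5.35
tcp_pos: [0.5746, 0.2813, 0.2385]
orientation: [-1.22, 1.171, -1.17]
contact_force: [0.1, -0.1, 0.2]
grip_width: 0.0449
```

Run:
```python
from h import *
from bench import r
g=r.grab_frame("wrist"); cv2.imwrite("pics/w5.png",g["frame"]); np.savez("pics/w5.npz",**g)
o=r.get_obs(); print(o["clock"],o["tcp_pos"],o["contact_force"],o["grip_width"],rel((.487,.314,.16),90))
```

```text
5.4 [0.57364787 0.2801861  0.23544529] [-0.00540582  0.31461061 -0.60362481] 0.04515591211676389 (array([-37.6,  75.3, -85.2]), array([ -0.5, -87.2,  -0.1]))
```

View pics/w5.png

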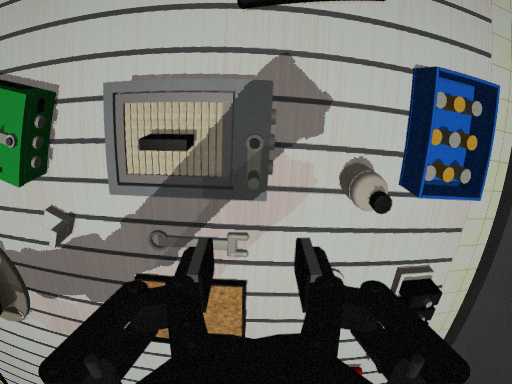

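The tab is now at about 90°: pivot (255,143), peg (253,181), well clear of the filter edge at x≈237. I move above the rib, turning the tool back.

Call:
{"op": "drive_tool", "data": {
  "series": [
    [-15,0,-40,0,-8.5,0,55],
    [-38,0,-85,0,-17,0,55],
    [-38,0,-85,0,-25.5,0,55],
    [-38,0,-85,0,-34,0,55],
    [-38,0,-85,0,-42.5,0,55]
  ]
}}

```text
clock: 5.9
tcp_pos: [0.4862, 0.3135, 0.2347]
orientation: [-1.478, 0.604, -0.606]
contact_force: [-0.1, -0.4, 0.5]
grip_width: 0.0549
```

Call:
{"op": "drive_tool", "data": {
  "series": [
    [0,0,0,0,-8.5,0,55],
    [0,0,0,0,-17,0,55],
    [0,0,0,0,-25.5,0,55],
    [0,0,0,0,-34,0,55],
    [0,0,0,0,-42.5,0,55]
  ]
}}

```text
clock: 6.4
tcp_pos: [0.4858, 0.313, 0.2339]
orientation: [-1.566, 0.02, -0.024]
contact_force: [-0.0, 0.6, 0.7]
grip_width: 0.055
```

Run:
```python
from h import *
from bench import r
g=r.grab_frame("wrist"); cv2.imwrite("pics/w6.png",g["frame"]); np.savez("pics/w6.npz",**g)
o=r.get_obs(); print(o["clock"],o["tcp_pos"],o["joints"].round(2),rel((.487,.314,.14),90.7))
```

```text
6.45 [0.48590234 0.31283291 0.23367469] [ 0.15  0.56 -1.14  1.74  0.54  1.19  0.41] (array([ 0.8, 93.7,  0.8]), array([-0.2, -1.9,  0.1]))
```

View pics/w6.png

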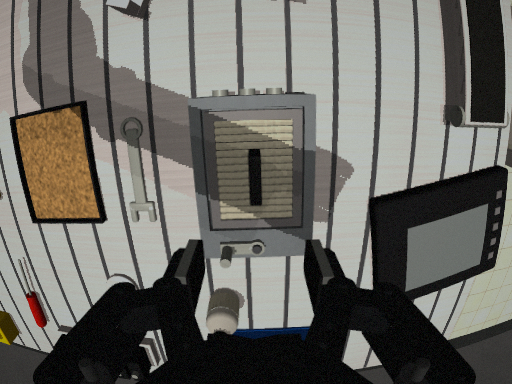

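Everything is in view: rib at (255,178), tab out at (240,250). I measure the rib.

Run:
```python
from h import *
g=load("w6"); f=g["frame"].max(2)
m=np.zeros_like(f); m[140:215,240:270]=(f[140:215,240:270]<45)*255
k=max(cv2.findContours(m,0,2)[0],key=cv2.contourArea); r=cv2.minAreaRect(k); print(r)
b=cv2.boxPoints(r); print(b)
for z in (.108,.09): w=np.array([onz(g,*q,z,True) for q in b]); print(w.round(4),w.mean(0))
for n,q in [("piv",(257,248)),("peg",(226,260))]: print(n,onz(g,*q,.0815 if n=="piv" else .1115,True))
c=np.array([onz(g,*q,.075,True) for q in [(205,110),(305,108),(303,230),(209,231)]]);print(c.round(4),c.mean(0))
```

```text
((254.51425170898438, 176.98486328125), (56.32857894897461, 12.259404182434082), 88.31531524658203)
[[247.5592  149.01295]
 [259.8133  148.65254]
 [261.4693  204.95677]
 [249.21521 205.31718]]
[[0.4545 0.3082 0.108 ]
 [0.4545 0.3194 0.108 ]
 [0.5101 0.3198 0.108 ]
 [0.5101 0.3079 0.108 ]] [0.48230008 0.31385877 0.108     ]
[[0.4582 0.3078 0.09  ]
 [0.4581 0.3198 0.09  ]
 [0.5174 0.3202 0.09  ]
 [0.5175 0.3075 0.09  ]] [0.48780149 0.31383622 0.09      ]
piv [0.57396402 0.31439324 0.0815    ]
peg [0.57024023 0.28149796 0.1115    ]
[[0.4191 0.2658 0.075 ]
 [0.4198 0.3668 0.075 ]
 [0.5561 0.3676 0.075 ]
 [0.5541 0.2601 0.075 ]] [0.48727899 0.31507891 0.075     ]
```

Call:
{"op": "drive_tool", "data": {
  "series": [
    [1,50,1,0,-1,0,45],
    [1,95,1,0,-1,0,45],
    [1,130,1,0,-1,0,45],
    [1,150,1,0,-1,0,45],
    [1,152,1,0,-1,0,45]
  ]
}}

```text
clock: 6.95
tcp_pos: [0.486, 0.3132, 0.0792]
orientation: [-1.569, 0.005, -0.003]
contact_force: [0.0, 0.8, 0.3]
grip_width: 0.0449
```

Run:
```python
from h import *
from bench import r
o=r.get_obs(); print(o["clock"],o["tcp_pos"],o["joints"].round(2),o["contact_force"],rel((.487,.314,.081),90.5))
g=r.grab_frame("wrist"); cv2.imwrite("pics/w7.png",g["frame"])
```

```text
6.95 [0.48598307 0.31316357 0.07919191] [ 0.03  0.73 -0.99  1.86  0.74  0.97  0.28] [0.02993842 0.75235467 0.26011586] (array([ 1. , -1.8,  0.8]), array([-0.1, -0.8, -0.1]))
```

View pics/w7.png

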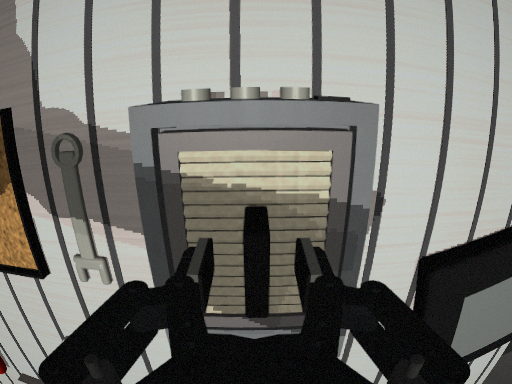

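The rib (257,260) is centred between the pads, so I close with the jaws at 50 N.

Call:
{"op": "drive_tool", "data": {
  "series": [
    [0,-2,0.8,0,-0.5,0,10],
    [0,-2,0.8,0,-0.5,0,6],
    [0,-2,0.8,0,-0.5,0,6],
    [0,-2,0.8,0,-0.5,0,6],
    [0,-2,0.8,0,-0.5,0,6]
  ],
  "squeeze": 50
}}

```text
clock: 7.5
tcp_pos: [0.4878, 0.3161, 0.0851]
orientation: [-1.566, -0.006, -0.0]
contact_force: [-0.8, -1.5, 8.1]
grip_width: 0.0111
```

Call:
{"op": "drive_tool", "data": {
  "series": [
    [0,-8,0,0,0,0,6],
    [0,-18,0,0,0,0,6],
    [0,-30,0,0,0,0,6],
    [0,-45,0,0,0,0,6],
    [0,-60,0,0,0,0,6]
  ]
}}

```text
clock: 8.0
tcp_pos: [0.4876, 0.3159, 0.1466]
orientation: [-1.566, -0.006, -0.0]
contact_force: [-0.0, 0.3, -0.8]
grip_width: 0.011
```

Run:
```python
from h import *
from bench import r
o=r.get_obs(); print(o["clock"],o["tcp_pos"],o["joints"].round(2),o["contact_force"],o["moment"],o["grip_width"])
for n in("wrist","side"):
    g=r.grab_frame(n); cv2.imwrite(f"pics/{n}8.png",g["frame"])
a=cv2.imread("pics/wrist8.png");b=cv2.imread("pics/side8.png"); cv2.imwrite("pics/c8.png",np.hstack([cv2.resize(a,(400,300)),cv2.resize(b,(400,300))]))
```

```text
8.0 [0.48760581 0.31587454 0.14658247] [ 0.08  0.65 -1.06  1.82  0.65  1.06  0.35] [-0.04058172  0.32893217 -0.75952658] [ 0.01741663 -0.00250828  0.00871337] 0.010978174385557472
```

View pics/c8.png

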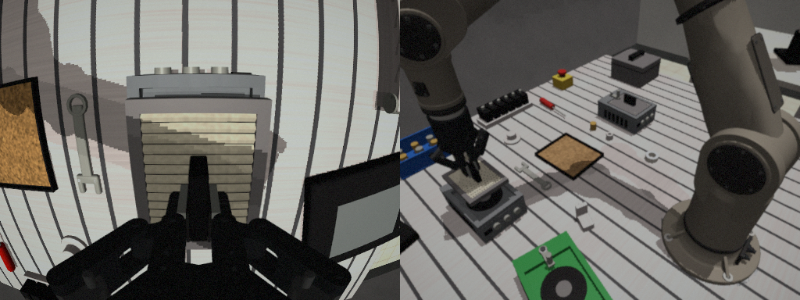

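The filter is lifted and gripped (opening 11 mm), with the empty pocket visible below. Now I carry it over to the tray.

Call:
{"op": "drive_tool", "data": {
  "series": [
    [0,-20,-20,0,0,0,6],
    [0,-20,-60,0,0,0,6],
    [0,-20,-100,0,0,0,6],
    [0,-20,-140,0,0,0,6],
    [0,-20,-180,0,0,0,6]
  ]
}}

```text
clock: 8.6
tcp_pos: [0.4887, 0.1352, 0.1664]
orientation: [-1.564, -0.008, -0.003]
contact_force: [0.5, 0.1, -0.4]
grip_width: 0.011
```

Call:
{"op": "drive_tool", "data": {
  "series": [
    [0,0,-40,0,0,0,6],
    [0,0,-80,0,0,0,6],
    [0,0,-110,0,0,0,6],
    [0,0,-123,0,0,0,6],
    [0,0,-123,0,0,0,6]
  ]
}}

```text
clock: 9.1
tcp_pos: [0.4891, 0.0103, 0.1651]
orientation: [-1.564, -0.005, -0.005]
contact_force: [-0.2, 0.8, -2.2]
grip_width: 0.0107
```

Run:
```python
from h import *
from bench import r
o=r.get_obs(); print(o["clock"],o["tcp_pos"],o["joints"].round(2),o["contact_force"],o["grip_width"],rel((.487,.010,.06),91))
g=r.grab_frame("wrist"); cv2.imwrite("pics/w9.png",g["frame"]); np.savez("pics/w9.npz",**g)
```

```text
9.1 [0.48906654 0.01025141 0.16510808] [ 0.8   0.51 -1.18  2.01  0.57  1.    0.91] [-0.22975705  0.76260707 -2.21082207] 0.010702772153928971 (array([ -2.7, 105.1,  -0.9]), array([-0.4, -1. ,  0.4]))
```

View pics/w9.png

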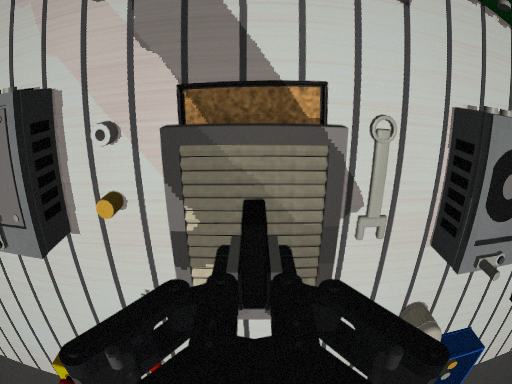

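The filter is centred over the tray, whose far edge shows at (180–326, 84). I check the tray's position from this view.

Run:
```python
from h import *
g=load("w9")
for q in [(178,84),(327,82)]: print(onz(g,*q,.014,True))
t=load("top0")
for q in [(223,124),(277,122),(279,188),(224,190)]: print(onz(t,*q,.014))
for q in [(162,127),(347,127)]: print("filt",onz(g,*q,.155,True))
```

```text
[ 0.39651292 -0.06358158  0.014     ]
[0.39464425 0.08275965 0.014     ]
[0.57290502 0.08463127 0.014     ]
[ 0.57687237 -0.06363686  0.014     ]
[ 0.39441019 -0.06566727  0.014     ]
[0.39077194 0.08310204 0.014     ]
filt [ 0.42183819 -0.03833579  0.155     ]
filt [0.42189367 0.05900396 0.155     ]
```

Call:
{"op": "drive_tool", "data": {
  "series": [
    [-2,40,0,0,-1,0,6],
    [-2,80,0,0,-1,0,6],
    [-2,105,0,0,-1,0,6],
    [-2,118,0,0,-1,0,6],
    [-2,120,0,0,-1,0,6]
  ]
}}

```text
clock: 9.65
tcp_pos: [0.4874, 0.0152, 0.0447]
orientation: [-1.562, -0.022, 0.013]
contact_force: [-0.6, 0.2, -1.6]
grip_width: 0.0111
```

Run:
```python
from h import *
from bench import r
o=r.get_obs(); print(o["clock"],o["tcp_pos"],o["joints"].round(2),o["contact_force"],o["grip_width"],rel((.487,.010,.026),91))
g=r.grab_frame("side"); cv2.imwrite("pics/s10.png",cv2.resize(g["frame"][110:290,120:330],None,fx=3,fy=3))
```

```text
9.65 [0.48739271 0.01515242 0.04469754] [ 0.63  0.67 -0.99  2.09  0.79  0.81  0.73] [-0.59369328  0.16730281 -1.56282865] 0.011107948462869147 (array([-0.6, 18.6, -5.3]), array([-0.5,  0.3,  0.3]))
```

View pics/s10.png

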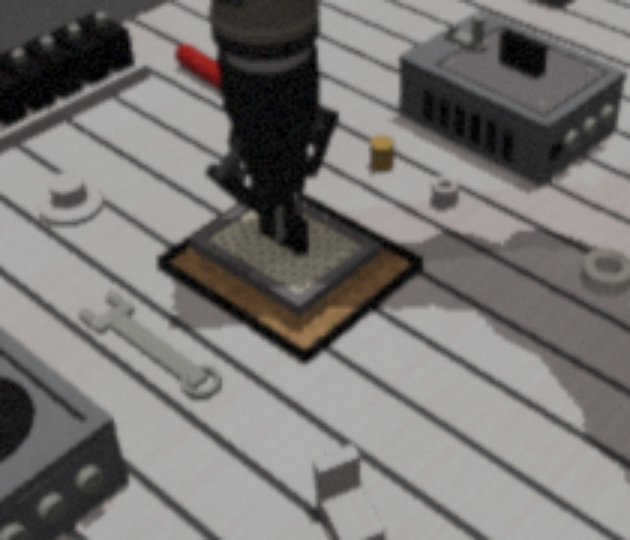

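The filter hangs level just above the tray. I lower it gently with a small y correction.

Call:
{"op": "drive_tool", "data": {
  "series": [
    [0,5,-4,0,0,0,6],
    [0,10,-5,0,0,0,6],
    [0,14,-5,0,0,0,6],
    [0,16,-5,0,0,0,6],
    [0,17,-5,0,0,0,6]
  ]
}}

```text
clock: 10.2
tcp_pos: [0.4883, 0.0099, 0.0284]
orientation: [-1.562, -0.023, 0.012]
contact_force: [0.4, 0.4, -2.3]
grip_width: 0.011
```

Run:
```python
from h import *
from bench import r
o=r.get_obs(); print(o["clock"],o["tcp_pos"],o["contact_force"],o["grip_width"],rel((.487,.010,.026),91))
```

```text
10.2 [0.48827866 0.00993505 0.02839282] [ 0.3959494   0.42490115 -2.27819788] 0.010980341357579462 (array([-1.3,  2.4,  0.1]), array([-0.5,  0.3,  0.4]))
```

Still hanging at -2.3 N. I creep down until it touches.

Call:
{"op": "drive_tool", "data": {
  "series": [
    [0,1,0,0,0,0,6],
    [0,2,0,0,0,0,6],
    [0,3,0,0,0,0,6],
    [0,3,0,0,0,0,6]
  ]
}}

```text
clock: 10.6
tcp_pos: [0.4885, 0.0102, 0.026]
orientation: [-1.563, -0.023, 0.012]
contact_force: [-2.0, 0.2, 6.2]
grip_width: 0.0106
```

Contact at TCP z = 0.026, as predicted. Opening in place.

Call:
{"op": "drive_tool", "data": {
  "series": [
    [0,0,0,0,0,0,14],
    [0,0,0,0,0,0,25],
    [0,0,0,0,0,0,40],
    [0,-3,0,0,0,0,40]
  ]
}}

```text
clock: 11.0
tcp_pos: [0.4883, 0.0101, 0.0288]
orientation: [-1.563, -0.023, 0.012]
contact_force: [-0.7, 0.0, -0.5]
grip_width: 0.0405
```

Call:
{"op": "drive_tool", "data": {
  "series": [
    [0,-20,0,0,0,0,40],
    [0,-60,0,0,0,0,40],
    [0,-110,0,0,0,0,40],
    [0,-150,0,0,0,0,40],
    [0,-150,0,0,0,0,40]
  ]
}}

```text
clock: 11.5
tcp_pos: [0.4903, 0.01, 0.1838]
orientation: [-1.563, -0.029, 0.005]
contact_force: [0.6, -0.3, 0.5]
grip_width: 0.04
```

Call:
{"op": "drive_tool", "data": {
  "series": [
    [100,0,-80,0,0,0,40],
    [100,0,-80,0,0,0,40],
    [100,0,-80,0,0,0,40],
    [100,0,-80,0,0,0,40]
  ]
}}

```text
clock: 11.9
tcp_pos: [0.5946, -0.0716, 0.1836]
orientation: [-1.563, -0.025, 0.0]
contact_force: [0.4, 0.0, -0.4]
grip_width: 0.0403
```

Run:
```python
from h import *
from bench import r
o=r.get_obs(); print(o["clock"],o["tcp_pos"],o["contact_force"],o["grip_width"])
F={}
for n in("wrist","side","top"):
    g=r.grab_frame(n); F[n]=g["frame"]; np.savez(f"pics/{n}11.npz",**g)
q=lambda a:cv2.resize(a,(400,300))
cv2.imwrite("pics/c11.png",np.vstack([np.hstack([q(F["wrist"]),q(F["side"])]),np.hstack([q(F["top"]),q(F["side"][130:270,140:320])])]))
```

```text
11.9 [ 0.5945724  -0.07161733  0.18364128] [ 0.41438107  0.0032217  -0.44008038] 0.040258957861514025
```

View pics/c11.png

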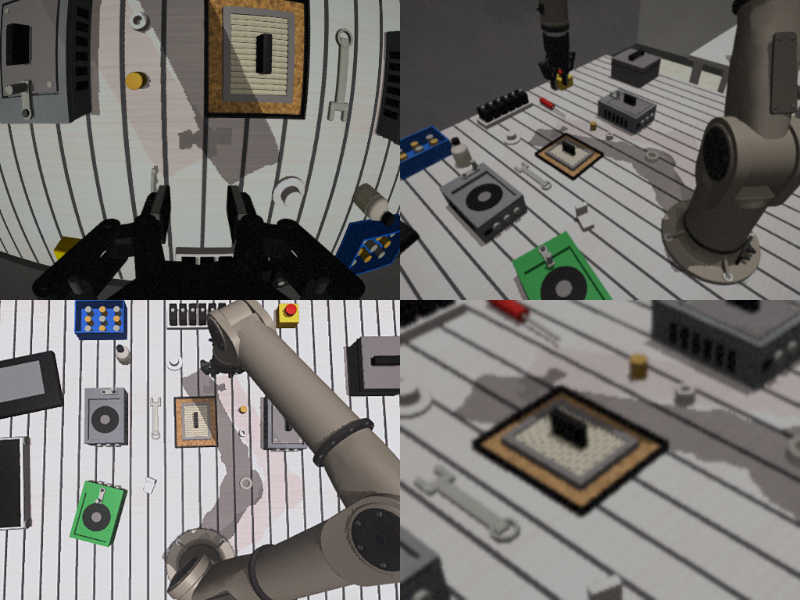

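The filter lies flat and centred in the tray, with cork showing on all four sides. The cover is in place and the gripper is clear. A last close look at the tab before handing in.

Run:
```python
from h import *
a=load("top11")["frame"][100:200,95:290]; cv2.imwrite("pics/c12.png",cv2.resize(a,None,fx=4,fy=4,interpolation=cv2.INTER_CUBIC))
```

```text
(no output)
```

View pics/c12.png

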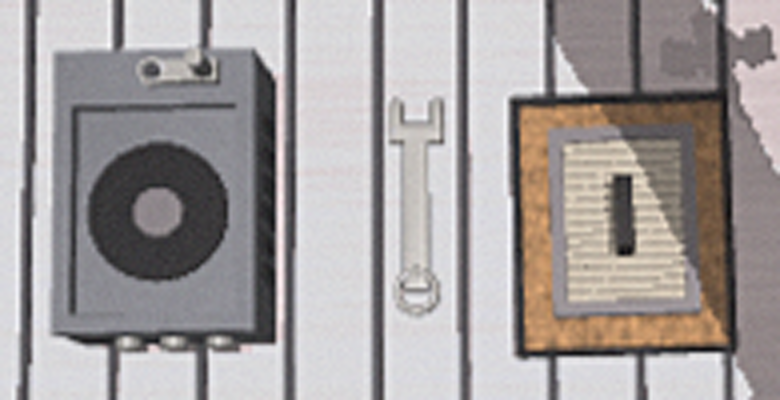

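The tab (150–215, 68) lies at about 90°, the pocket is empty and the filter is flat in the tray at (622,218).

```bash
python3 -c "
from bench import r
print(r.hand_in())"
```

```text
the job is handed in; nothing more can be done
None
```

The job is done and handed in at about 12 s, but no verdict was reported. I swung the tab aside by its peg, lifted the filter out by its rib and set it down in the cork-lined tray before opening the fingers.

**Last checks:**
- **Tab:** it measured about 84° (1.46 rad) after the turn, past the 1.15 rad needed. It still points away from the empty pocket in the last top view.
- **Filter:** it lies flat in the tray with cork showing on all four sides.
- **Cover:** the blank cover plate is in its place. It was partly hidden by the arm in the last top view, but showed in the side and wrist views.
- **Robot:** the gripper is open and clear, touching nothing.
- **Forces:** the readings I took peaked at about 8 N, when the fingertips touched the filter as they closed on the rib.

**Disagreement:** two early rib estimates differed by about 5 mm. A third close-up settled it before the grasp. No check failed.

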